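# Put the mincer's spacer rings back on their spindle

## Robot

A 6-joint arm with a two-finger parallel gripper is mounted at the origin on the work surface. World frame = base frame: x ahead of the robot, y to its left, z up, the work surface at z = 0. Lengths are in m, angles in rad, forces in N, time in s.
With the tool pointing down it reaches from about 0.3 to 0.775 m from the base axis. Payload 14.6 kg.
Tool frame: the origin (TCP) lies on the centre line of the jaws, within the pads' length; the fingertips stand 17 mm ahead of it and the grasp point (between the pads) lies 2 mm behind it; z points along the fingers, x is the direction in which the jaws open and shut, and the axes are right-handed (so a half turn about z gives the same grasp; the last joint's range is limited). The gripper opens to 94 mm and grips with 3 to 60 N. Pads are 16 mm wide; open, the fingers measure 119 mm over their backs; the gripper's body (75 mm by 177 mm) begins 78 mm behind the grasp point.
Start: joints at [1.215, 0.3, 1.521, -0, 1.321, -0.067], TCP at [0.157, 0.527, 0.222] pointing down, gripper open.
Joint ranges: [-3.03, 3.03], [-0.79, 2.21], [0.23, 2.52], [-1.04, 4.18], [0, 3.07], [-2.55, 2.55]. Speed limits (rad/s): [2.22, 2.22, 2.57, 3.14, 3.14, 3.14].

## Interface

Orientations are given as [roll, pitch, yaw] about the fixed x, y, z axes, in that order (R = Rz(yaw) Ry(pitch) Rx(roll)).
In Python, from station import ctrl gives the robot as it stands. The module is installed in compiled form; this text tells all that it offers.
- The arm moves only by the tool drive_tool, never from a script. Its argument "increments" is a list of rows, each a list of 3 entries, a list of its own where there are three numbers: the turn, a rotation vector about the tool's x, y, z in degrees, then the shift along the tool's x, y, z in mm, then the opening, from 0 (shut) to 1 (fully open). In form: [[[ax, ay, az], [dx, dy, dz], hand], ...]. A call has 1 to 20 rows; each row shifts and turns the commanded pose from where the row before left it, along the tool's axes as they then stand; what a row does not reach is not made up. A row lasts 1/8 s, in which the tool goes at most 62.5 mm and 10.7 degrees, less where a joint would pass 70% of its speed; a pose out of reach is approached as far as the arm can. A call with a gripper value outside its range is refused whole. The fingers move at their own pace and stop on an object; "squeeze" is the grip in N (left out, the last holds). Time passes only in rows, so rows that do not move let the fingers close. It gives the time, the measured TCP pose, the force and the opening at its end, in the units of the state.
- ctrl.get_obs(): the state, without advancing time (a new reading comes with each control period).
- ctrl.camera(name): name is "scene" or "top" or "wrist"; returns the picture (384x512x3 uint8, red, green, blue); there is no depth.
- ctrl.calibration(name): a dict with "fx", "fy", "cx", "cy" (pixels), "rvec" (rotation vector, rad) and "tvec" (3), from world to camera coordinates, as OpenCV has them. Camera axes: x right, y down, z forward; pixel columns grow to the right and rows downward; lengths in m; the calibration is good to about 2 mm. A picture is of the moment at which its call begins: read the wrist's pose just before it. calibration takes no time and is no camera call; for the wrist camera it gives the pose at the moment of the call.
- ctrl.hand_in(): hands the job in, once; it reports no verdict.
The state is a dict: "time_s": time; "qpos": joint angles; "joint_vel": joint speeds; "tau": joint torques, N m; "ee_pos": TCP position; "eef_rot": TCP orientation; "force": force on the tool from outside, world axes, zero at the start; "moment": the same for the moment, N m; "grip_width": finger opening in m.
Only numpy, scipy, OpenCV 4.12 (cv2) and the standard library are available. Lean on these libraries where they do the work, as an engineer would, in place of code of your own. Each camera call takes 0.05 s, during which the arm holds its last target.

## Task

The butcher's mincer has been washed and its two plain steel spacer rings lie on the bench. Put them away on the upright spindle of the small round stand: first the wide ring, down until it lies flat on the stand's base, then the narrow ring, down until it lies flat on the wide one. Lower each ring down the spindle rather than dropping it, and let go of both.

Things in the scene. Friction and masses are not known exactly. Their poses are not given: they have to be found in the camera images.
- stand: Storage stand, fixed to the bench: a flat round dark steel base 110 mm in diameter and 10 mm thick, with one bright steel spindle 12 mm in diameter rising from its centre to 72 mm above the bench (round tip). Origin: centre of the base's underside, on the bench top; z is up along the spindle.
- wide_ring: The wide spacer ring: plain steel, 60 mm outside diameter, straight through bore 32 mm in diameter, 24 mm tall, about 0.4 kg, lying flat on the bench. Origin: the middle of the ring, on its axis 12 mm above its underside; z along the bore. Solid steel scale weights of much the same width, with a small knob on top and no bore, lie near it and are not wanted, nor are the dark ring nut with four lugs and the thin disc with many small holes at the far side of the bench.
- narrow_ring: The narrow spacer ring: plain steel, 44 mm outside diameter, straight through bore 28 mm in diameter, 24 mm tall, about 0.2 kg, lying flat on the bench. Origin: the middle of the ring, on its axis 12 mm above its underside; z along the bore.
Not all that is in view belongs to the job. Leave any blue or orange look-alike of the narrow_ring alone.

How it is judged:
On the way:
1. the wide ring is round the spindle and lies flat on the stand's base (horizontal distance between wide_ring and stand below 0.014 m and z of wide_ring in the frame of stand below 0.027 m and angle between the z axis of wide_ring and the z axis of stand, either way round below 0.12 rad), for 0.2 s.
At the end, for the whole second after the job is handed in: Both rings are round the spindle (axes within 14 mm of it), level within 0.12 rad and at rest: the wide one flat on the base (its middle under 26 mm above the bench; seated 22 mm), the narrow one flat on the wide one (its middle 41 to 51 mm above the bench; seated 46 mm) (horizontal distance between each of wide_ring, narrow_ring and stand below 0.014 m and z of wide_ring in the frame of stand below 0.026 m and angle between the z axis of each of wide_ring, narrow_ring and the z axis of stand, either way round below 0.12 rad and z of narrow_ring in the frame of stand between 0.041 and 0.051 m and linear speed of each of wide_ring, narrow_ring below 0.03 m/s); the robot touches nothing.
It fails at once if the wide ring is dropped down the spindle (faster than 0.6 m/s, a fall of about 18 mm) (horizontal distance between wide_ring and stand below 0.014 m and z of wide_ring in the frame of stand below 0.08 m and linear speed of wide_ring above 0.6 m/s).
It fails at once if the narrow ring is dropped down the spindle (faster than 0.6 m/s, a fall of about 18 mm) (horizontal distance between narrow_ring and stand below 0.014 m and z of narrow_ring in the frame of stand below 0.08 m and linear speed of narrow_ring above 0.6 m/s).
It also fails if it takes over 54 s, if anything falls off the work surface, if the arm or the gripper's body presses on something with over 40 N, if the wrist force passes 120 N, or if a joint passes its speed limit or range.

## Working session

There is one attempt and no reset: what is moved stays moved. The work goes in short steps, Python scripts to look and compute and a tool call to move; the robot and the scene stay as the last step left them, time stands still between calls to the robot, and variables do not carry over. Pictures are saved under pics/ and viewed, and the job is handed in when it is done.

Besides the shell and the picture viewer there is one more tool, called after "Request:" as a command line: name --argument value ..., lists and objects as JSON in quotes. drive_tool: Moves the arm, as the interface text tells. Its arguments: {"type":"object","properties":{"increments":{"type":"array"},"squeeze":{"type":"number"}},"required":["increments"]}

```bash
mkdir -p pics; python3 - <<'E'
from station import ctrl
import cv2
print(ctrl.get_obs())
for n in ["scene","top","wrist"]:
    print(n,ctrl.calibration(n))
    cv2.imwrite(f"pics/{n}0.png",ctrl.camera(n)[:,:,::-1])
E
```

```text
{'time_s': 0.0, 'qpos': array([ 1.21539252e+00,  3.00501569e-01,  1.52159430e+00, -5.10932032e-05,
        1.32072316e+00, -6.66145019e-02]), 'joint_vel': array([ 0.00036011, -0.00092038, -0.00111803,  0.00010043, -0.00181891,
       -0.00102152]), 'tau': array([-4.76944206e-04, -5.31806731e+01, -3.52735698e+01,  7.07880151e-02,
        2.44071818e-02, -8.89574630e-05]), 'ee_pos': array([0.15656894, 0.52697739, 0.22186402]), 'eef_rot': array([-3.14156040e+00,  1.22694348e-03,  1.28201972e+00]), 'force': array([-0.29642507,  0.39381997, -0.41939596]), 'moment': array([-0.01924316,  0.00832543, -0.02295477]), 'grip_width': 0.09408876887626809}
scene {'fx': 376.0321878694779, 'fy': 376.0321878694779, 'cx': 251.52247218428104, 'cy': 190.99652713773142, 'rvec': array([ 1.58511592,  1.72611859, -0.9161941 ]), 'tvec': array([ 0.04441653, -0.25555146,  1.34580953])}
top {'fx': 386.5277550756223, 'fy': 386.5277550756223, 'cx': 251.8095152366637, 'cy': 188.54264029949908, 'rvec': array([ 2.21581389, -2.17932623,  0.14049415]), 'tvec': array([-0.0349071 ,  0.52443579,  0.72892927])}
wrist {'fx': 319.0183640675176, 'fy': 319.0183640675176, 'cx': 261.13144418392295, 'cy': 190.66667162347085, 'rvec': array([-2.33168223, -1.73951918, -0.24262045]), 'tvec': array([-0.55076614, -0.02916146,  0.39107695])}
```

View pics/scene0.png

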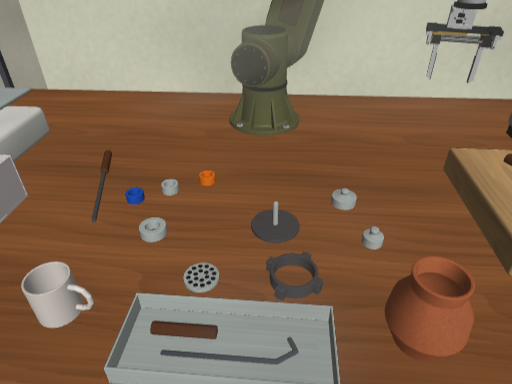

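View pics/top0.png

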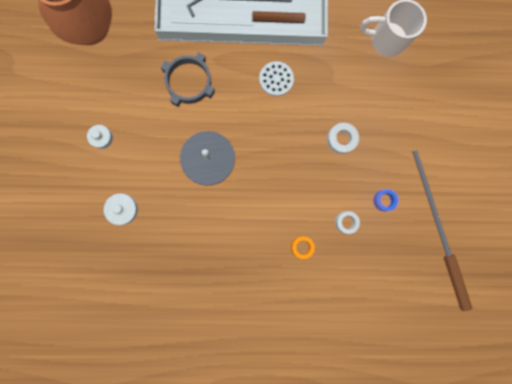

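View pics/wrist0.png

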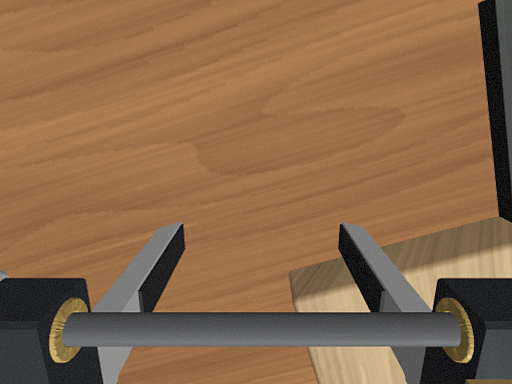

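The top view shows a wide bored ring at (343,138) and a plain steel narrow ring at (348,222). Knobbed weights are at (98,136) and (120,209). The blue (386,200) and orange (303,248) look-alikes, lug nut (188,80) and perforated disc (277,78) are to be left alone. The stand is at (208,158).

```bash
cat > h.py <<'E'
import numpy as np, cv2
from station import ctrl
def cast(c,u,v,z):
    R,_=cv2.Rodrigues(np.array(c['rvec'])); t=np.array(c['tvec'])
    d=R.T@np.array([(u-c['cx'])/c['fx'],(v-c['cy'])/c['fy'],1]); o=-R.T@t
    return o+d*(z-o[2])/d[2]
def proj(c,p):
    return cv2.projectPoints(np.array([p],float),np.array(c['rvec']),np.array(c['tvec']),np.array([[c['fx'],0,c['cx']],[0,c['fy'],c['cy']],[0,0,1.]]),None)[0].ravel()
E
python3 - <<'E'
from h import *
im=cv2.imread('pics/top0.png'); c=ctrl.calibration('top')
R,_=cv2.Rodrigues(c['rvec']);print('cam',-R.T@c['tvec'])
hsv=cv2.cvtColor(im,cv2.COLOR_BGR2HSV)
m=((hsv[...,1]<50)).astype(np.uint8)*255
dark=((hsv[...,1]<90)&(hsv[...,2]<110)).astype(np.uint8)*255
for nm,mm in (('bright',m),('dark',dark)):
  cs,hi=cv2.findContours(mm,cv2.RETR_CCOMP,cv2.CHAIN_APPROX_NONE)
  for i,k in enumerate(cs):
    if len(k)<20 or len(k)>250: continue
    (e,ax,a)=cv2.fitEllipse(k)
    print(nm,'hole' if hi[0][i][3]>=0 else 'outer',np.round(e,1),np.round(ax,1),cast(c,*e,0.024).round(4),cast(c,*e,0.01).round(4))
print('tip',cast(c,205,153,.07))
a=cv2.resize(im[90:270,270:420],None,fx=4,fy=4,interpolation=cv2.INTER_CUBIC)[:600]
cv2.imwrite('pics/crop1.png',a)
a=cv2.resize(im[100:240,80:260],None,fx=4,fy=4,interpolation=cv2.INTER_CUBIC)
cv2.imwrite('pics/crop2.png',a)
E
```

```text
cam [0.46052737 0.00504945 0.77167242]
bright outer [347.2 222.1] [22.2 24. ] [ 0.4626 -0.2133  0.024 ] [ 0.4626 -0.2174  0.01  ]
bright hole [347.1 221.9] [12.  13.7] [ 0.463  -0.2131  0.024 ] [ 0.463  -0.2172  0.01  ]
bright outer [119.8 208.8] [31.1 33. ] [0.4815 0.2251 0.024 ] [0.4819 0.2292 0.01  ]
bright outer [433.4 208.6] [  3.6 160.5] [ 0.4917 -0.3856  0.024 ] [ 0.4923 -0.3929  0.01  ]
bright outer [207.  157.7] [52.8 53.5] [0.5836 0.0621 0.024 ] [0.5859 0.0631 0.01  ]
bright outer [ 99.  136.1] [22.2 25.1] [0.6211 0.2708 0.024 ] [0.6241 0.2758 0.01  ]
bright outer [342.7 137.7] [29.7 31.4] [ 0.6295 -0.2053  0.024 ] [ 0.6327 -0.2092  0.01  ]
bright hole [342.6 137.9] [12.8 15.1] [ 0.6291 -0.2052  0.024 ] [ 0.6323 -0.2091  0.01  ]
bright outer [276.  78.] [33.8 34.3] [ 0.7472 -0.0713  0.024 ] [ 0.7526 -0.0727  0.01  ]
bright outer [187.3  78.7] [49.1 51. ] [0.7404 0.1046 0.024 ] [0.7456 0.1065 0.01  ]
bright hole [187.5  79.6] [35.5 40. ] [0.7387 0.1042 0.024 ] [0.7439 0.106  0.01  ]
bright outer [395.   26.8] [46.4 66.3] [ 0.863  -0.3148  0.024 ] [ 0.8705 -0.3208  0.01  ]
bright hole [371.7  25.1] [ 7.7 14.9] [ 0.8648 -0.2665  0.024 ] [ 0.8724 -0.2715  0.01  ]
bright hole [278.7  16.7] [11.5 68.7] [ 0.8753 -0.0756  0.024 ] [ 0.8831 -0.0771  0.01  ]
dark outer [445.8 251. ] [ 1.6 10.7] [ 0.4092 -0.4082  0.024 ] [ 0.4082 -0.4159  0.01  ]
dark outer [193.7  97.6] [ 7.6 39.2] [0.7025 0.091  0.024 ] [0.707  0.0926 0.01  ]
dark outer [189.8  85. ] [42.9 53.4] [0.7277 0.0994 0.024 ] [0.7327 0.1012 0.01  ]
dark outer [368.4  21.5] [  1.  512.8] [ 0.8722 -0.2597  0.024 ] [ 0.8799 -0.2647  0.01  ]
dark outer [265.1  21. ] [ 0.  21.9] [ 0.8651 -0.0479  0.024 ] [ 0.8727 -0.0489  0.01  ]
dark outer [274.5   0.5] [0. 1.] [ 0.9093 -0.0666  0.024 ] [ 0.9177 -0.068   0.01  ]
dark outer [159.    8.3] [ 0.  16.7] [0.8835 0.1651 0.024 ] [0.8914 0.1681 0.01  ]
tip [0.58454125 0.06237797 0.07      ]
```

View pics/crop1.png

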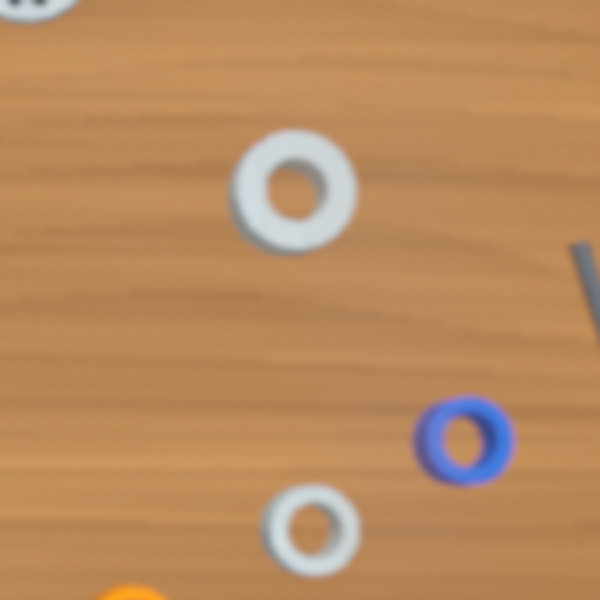

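View pics/crop2.png

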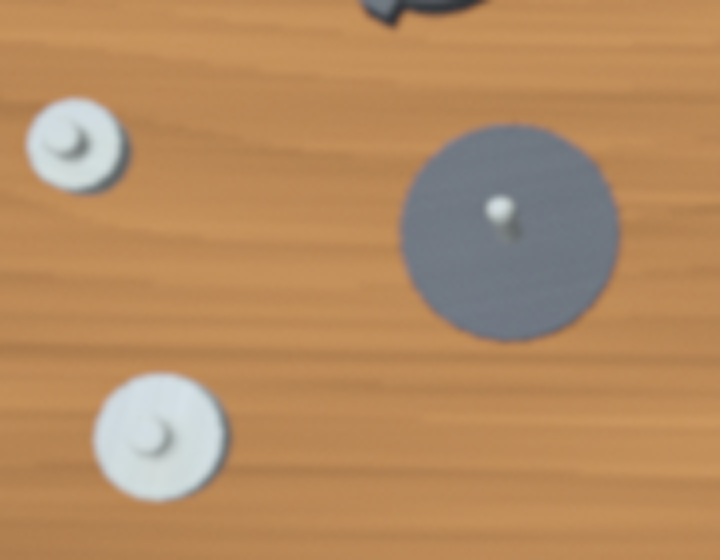

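The crops confirm the choice. The wide ring at (343,138) has an open bore, and the weights have knobs and no bore. The narrow ring at (348,222) is bare steel. I'll turn to yaw 0 first so the tool axes line up with the world axes.

Request:
drive_tool --increments '[[[0,0,10.5],[0,0,0],1],[[0,0,10.5],[0,0,0],1],[[0,0,10.5],[0,0,0],1],[[0,0,10.5],[0,0,0],1],[[0,0,10.5],[0,0,0],1],[[0,0,10.5],[0,0,0],1],[[0,0,10.5],[0,0,0],1]]' --squeeze 35

```text
time_s: 1.02
ee_pos: [0.1566, 0.5271, 0.2222]
eef_rot: [3.141, 0.0, -0.007]
force: [-0.8, -1.0, 0.5]
grip_width: 0.0939
```

Request:
drive_tool --increments '[[[0,0,0],[23,36,0],1],[[0,0,0],[23,36,0],1],[[0,0,0],[23,36,0],1],[[0,0,0],[23,36,0],1],[[0,0,0],[23,36,0],1],[[0,0,0],[23,36,0],1],[[0,0,0],[23,36,0],1],[[0,0,0],[23,36,0],1],[[0,0,0],[23,36,0],1],[[0,0,0],[23,36,0],1],[[0,0,0],[23,36,0],1],[[0,0,0],[23,36,0],1],[[0,0,0],[23,36,0],1],[[0,0,0],[23,36,0],1],[[0,0,0],[23,36,0],1],[[0,0,0],[23,36,0],1],[[0,0,0],[23,36,0],1],[[0,0,0],[23,36,0],1],[[0,0,0],[10,36,0],1],[[0,0,0],[0,0,0],1]]'

```text
time_s: 3.52
ee_pos: [0.5801, -0.159, 0.2215]
eef_rot: [-3.141, 0.001, -0.003]
force: [-0.9, 1.5, 0.3]
grip_width: 0.0941
```

```bash
python3 - <<'E'
from h import *
o=ctrl.get_obs();print(o['time_s'],o['ee_pos'],np.degrees(o['eef_rot']))
c=ctrl.calibration('wrist');cv2.imwrite('pics/w1.png',ctrl.camera('wrist')[:,:,::-1])
print(proj(c,(.63,-.206,.024)),proj(c,o['ee_pos']+[0,0,-.017]),proj(c,o['ee_pos']+[0,0,-.2]))
E
```

```text
3.525 [ 0.58005681 -0.15899069  0.22153151] [-1.79986647e+02  6.84910709e-02 -1.88088986e-01]
[302.33574732 211.06861564] [259.37512841 237.58390417] [260.31653715 172.22399994]
```

View pics/w1.png

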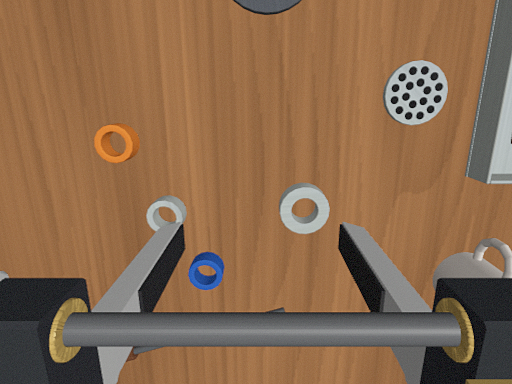

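The wrist picture shows the wide ring at (304,208), the narrow ring at (166,213), blue at (207,270) and orange at (116,143). I'll refine the two ring positions with this view.

```bash
python3 - <<'E'
from h import *
im=cv2.imread('pics/w1.png'); c=ctrl.calibration('wrist')
hsv=cv2.cvtColor(im,cv2.COLOR_BGR2HSV)
m=((hsv[...,1]<50)).astype(np.uint8)*255
cs,hi=cv2.findContours(m,cv2.RETR_CCOMP,cv2.CHAIN_APPROX_NONE)
for i,k in enumerate(cs):
    if len(k)<35 or len(k)>250: continue
    (e,ax,a)=cv2.fitEllipse(k)
    if 140<e[0]<340 and 150<e[1]<260:print('hole' if hi[0][i][3]>=0 else 'outer',np.round(e,1),np.round(ax,1),cast(c,*e,0.024).round(4),cast(c,*e,0.012).round(4))
E
```

```text
hole [166.8 213.9] [13.6 21.1] [ 0.4678 -0.2079  0.024 ] [ 0.464  -0.2122  0.012 ]
outer [303.5 208. ] [49.1 50.7] [ 0.6312 -0.2008  0.024 ] [ 0.6329 -0.2049  0.012 ]
hole [303.1 207.2] [19.6 25. ] [ 0.6307 -0.1998  0.024 ] [ 0.6323 -0.2039  0.012 ]
```

Request:
drive_tool --increments '[[[0,0,0],[26,23,20],1],[[0,0,0],[25,23,30],1],[[0,0,0],[0,0,30],1],[[0,0,0],[0,0,30],1],[[0,0,0],[0,0,30],1],[[0,0,0],[0,0,20],1],[[0,0,0],[0,0,10],1],[[0,0,0],[0,0,0],1]]'

```text
time_s: 4.58
ee_pos: [0.6311, -0.2029, 0.0525]
eef_rot: [-3.142, 0.0, -0.001]
force: [-0.0, 0.2, 0.2]
grip_width: 0.0941
```

```bash
python3 - <<'E'
from h import *
o=ctrl.get_obs();print(o['time_s'],o['ee_pos'],np.degrees(o['eef_rot']))
c=ctrl.calibration('wrist');im=ctrl.camera('wrist')[:,:,::-1].copy();cv2.imwrite('pics/w2.png',im)
print(proj(c,(.631,-.205,.024)))
E
```

```text
4.575 [ 0.63111306 -0.20292835  0.05252087] [-1.79997357e+02  4.92358163e-03 -3.24782789e-02]
[259.30435209 233.16874624]
```

View pics/w2.png

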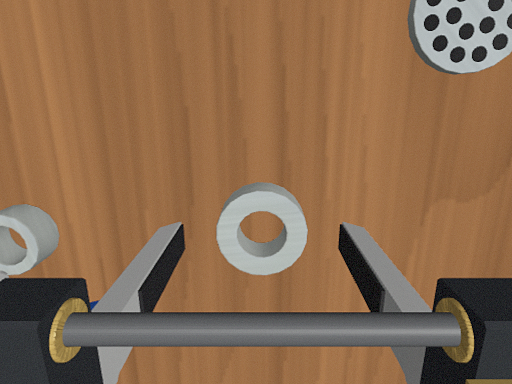

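The ring's top face is centred at (262,231), against (259,233) predicted, so it's between the jaws. Next: descend and close.

Request:
drive_tool --increments '[[[0,0,0],[0,1,15],1],[[0,0,0],[0,0,15],1],[[0,0,0],[0,0,0],1],[[0,0,0],[0,0,0],0],[[0,0,0],[0,0,0],0],[[0,0,0],[0,0,0],0],[[0,0,0],[0,0,0],0],[[0,0,0],[0,0,0],0],[[0,0,0],[0,0,0],0]]' --squeeze 35

```text
time_s: 5.75
ee_pos: [0.6312, -0.2042, 0.0227]
eef_rot: [3.141, -0.0, -0.001]
force: [-0.6, 0.6, 3.5]
grip_width: 0.0596
```

Request:
drive_tool --increments '[[[0,0,0],[0,0,-10],0],[[0,0,0],[0,0,-25],0],[[0,0,0],[0,0,-30],0],[[0,0,0],[0,0,-30],0],[[0,0,0],[0,0,-10],0],[[0,0,0],[0,-15,0],0],[[0,0,0],[-7,-30,0],0],[[0,0,0],[-7,-40,0],0],[[0,0,0],[-7,-40,0],0],[[0,0,0],[-7,-40,0],0],[[0,0,0],[-7,-40,0],0],[[0,0,0],[-7,-35,0],0],[[0,0,0],[-4,-20,0],0],[[0,0,0],[0,-7,0],0],[[0,0,0],[0,0,0],0]]'

```text
time_s: 7.62
ee_pos: [0.5853, 0.0626, 0.1271]
eef_rot: [3.141, 0.0, -0.001]
force: [0.2, -0.5, -2.8]
grip_width: 0.0599
```

```bash
python3 - <<'E'
from h import *
o=ctrl.get_obs();print(o['time_s'],o['ee_pos'],np.degrees(o['eef_rot']),o['grip_width'],o['force'])
cw=ctrl.calibration('wrist');im=ctrl.camera('wrist')[:,:,::-1].copy()
s=ctrl.camera('scene')[:,:,::-1].copy();cs=ctrl.calibration('scene')
t=ctrl.camera('top')[:,:,::-1].copy()
cv2.imwrite('pics/w3.png',im);cv2.imwrite('pics/s3.png',s)
cv2.imwrite('pics/s3c.png',cv2.resize(s[80:260,190:370],None,fx=3,fy=3,interpolation=cv2.INTER_CUBIC))
cv2.imwrite('pics/t3c.png',t)
s0=cv2.imread('pics/scene0.png')
cv2.imwrite('pics/s0c.png',cv2.resize(s0[180:260,230:320],None,fx=6,fy=6,interpolation=cv2.INTER_CUBIC))
p=(.5855,.063)
for z in (.01,.072): print(z,'scene',proj(cs,(*p,z)),'wrist',proj(cw,(*p,z)),'top',proj(ctrl.calibration('top'),(*p,z)))
E
```

```text
7.625 [0.58533393 0.06257072 0.12712057] [ 1.79991530e+02  2.14354123e-02 -4.98878715e-02] 0.05993123830618441 [ 0.15670504 -0.50496542 -2.78058885]
0.01 scene [274.80549486 222.69485588] wrist [260.09611799 191.52456863] top [207.0447335  157.85519637]
0.072 scene [275.41762803 200.74992449] wrist [259.84311526 215.18276343] top [204.58561061 152.27916597]
```

View pics/w3.png

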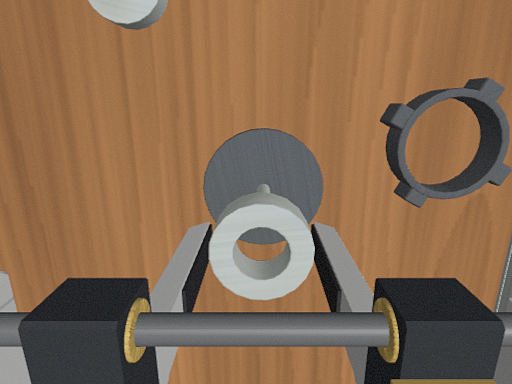

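View pics/s3c.png

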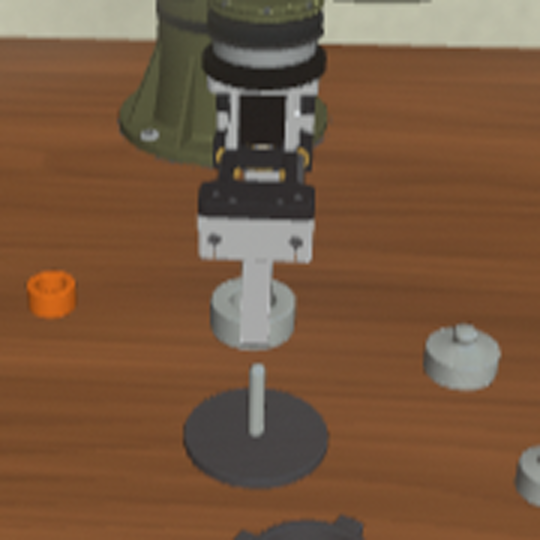

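View pics/s0c.png

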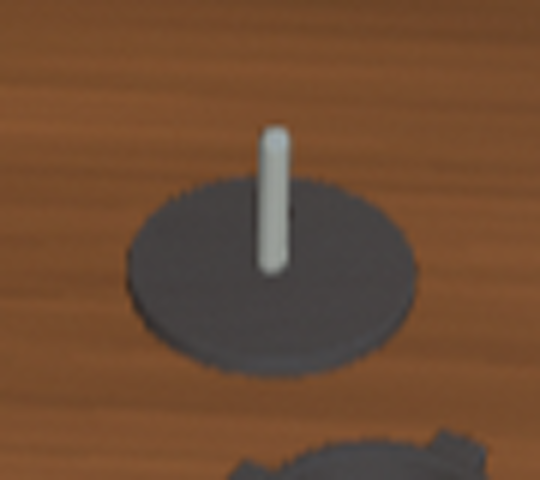

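The stand base is centred at about (263,187) in the wrist view and the ring is at x≈262. The spindle tip in the scene view, (276,201), matches its predicted projection to within 1 px. The clearance is 10 mm, so I'll lower partway and check.

Request:
drive_tool --increments '[[[0,0,0],[0.5,-1,15],0],[[0,0,0],[0,0,15],0],[[0,0,0],[0,0,10],0],[[0,0,0],[0,0,10],0],[[0,0,0],[0,0,0],0]]'

```text
time_s: 8.4
ee_pos: [0.5854, 0.0638, 0.0766]
eef_rot: [3.142, 0.001, -0.001]
force: [0.3, 0.1, -2.1]
grip_width: 0.0597
```

```bash
python3 - <<'E'
from h import *
o=ctrl.get_obs();print(o['time_s'],o['ee_pos'],o['grip_width'],o['force'])
im=ctrl.camera('wrist')[:,:,::-1].copy()
cv2.imwrite('pics/w4.png',cv2.resize(im[100:330,150:380],None,fx=2.5,fy=2.5))
E
```

```text
8.4 [0.58544082 0.06384265 0.07658086] 0.05967532828945304 [ 0.32048996  0.09819802 -2.10142754]
```

View pics/w4.png

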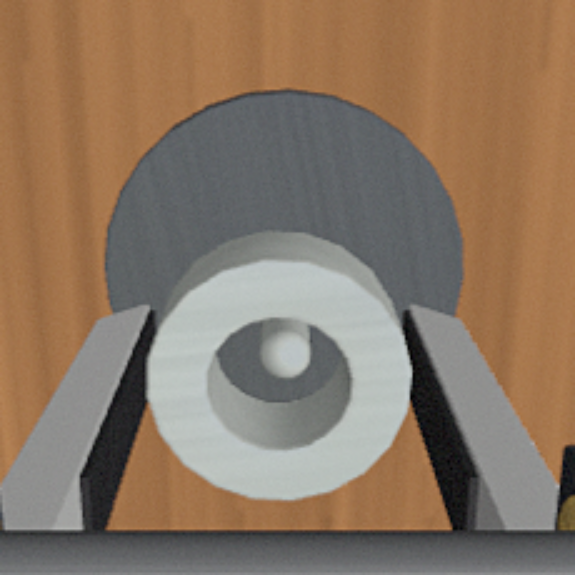

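The spindle tip is inside the bore, at crop (285,352), against a bore centre of (280,383). After parallax it sits about 4–5 mm towards +y. I'll shift the ring by that much and lower it to just above the base.

Request:
drive_tool --increments '[[[0,0,0],[0.5,-2,0],0],[[0,0,0],[0.5,-2,5],0],[[0,0,0],[0,0,10],0],[[0,0,0],[0,0,10],0],[[0,0,0],[0,0,10],0],[[0,0,0],[0,0,5],0],[[0,0,0],[0,0,0],0]]'

```text
time_s: 9.32
ee_pos: [0.5866, 0.0678, 0.0371]
eef_rot: [3.142, 0.001, -0.001]
force: [0.5, -0.3, -2.5]
grip_width: 0.0598
```

```bash
python3 - <<'E'
from h import *
o=ctrl.get_obs();print(o['time_s'],o['ee_pos'],o['grip_width'],o['force'])
im=ctrl.camera('wrist')[:,:,::-1].copy()
cv2.imwrite('pics/w5.png',cv2.resize(im[100:330,150:380],None,fx=2.5,fy=2.5))
E
```

```text
9.325 [0.58663099 0.06782204 0.03705156] 0.05980244122241198 [ 0.47192072 -0.25184762 -2.46211608]
```

View pics/w5.png

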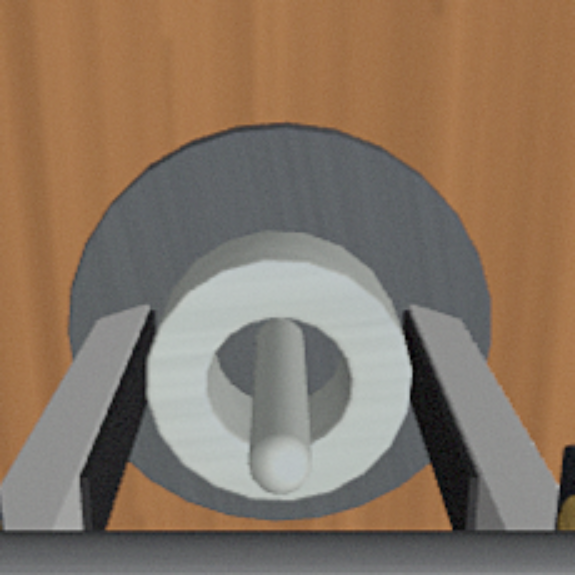

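The spindle runs down the bore and the ring is about 4 mm above the base. I'll lower it to contact.

Request:
drive_tool --increments '[[[0,0,0],[0,0,2],0],[[0,0,0],[0,0,1.5],0],[[0,0,0],[0,0,1],0],[[0,0,0],[0,0,0],0]]'

```text
time_s: 9.88
ee_pos: [0.5867, 0.0678, 0.0329]
eef_rot: [3.142, 0.0, -0.001]
force: [-0.2, -0.9, -3.3]
grip_width: 0.0595
```

Request:
drive_tool --increments '[[[0,0,0],[0,0,0.5],0],[[0,0,0],[0,0,0],0],[[0,0,0],[0,0,0],1],[[0,0,0],[0,0,0],1],[[0,0,0],[0,0,0],1],[[0,0,0],[0,0,0],1],[[0,0,0],[0,0,-20],1],[[0,0,0],[0,0,-30],1],[[0,0,0],[0,0,-30],1],[[0,0,0],[0,0,-20],1],[[0,0,0],[0,0,0],1]]'

```text
time_s: 11.25
ee_pos: [0.5876, 0.0679, 0.135]
eef_rot: [-3.141, -0.004, -0.001]
force: [-0.2, -0.3, -1.0]
grip_width: 0.0938
```

```bash
python3 - <<'E'
from h import *
o=ctrl.get_obs();print(o['time_s'],o['ee_pos'],o['grip_width'],o['force'])
im=ctrl.camera('wrist')[:,:,::-1].copy()
cv2.imwrite('pics/w6.png',cv2.resize(im[50:330,150:380],None,fx=2,fy=2))
s=ctrl.camera('scene')[:,:,::-1].copy()
cv2.imwrite('pics/s6.png',cv2.resize(s[150:260,220:340],None,fx=5,fy=5,interpolation=cv2.INTER_CUBIC))
E
```

```text
11.25 [0.5875785  0.06791044 0.13499585] 0.09377705550618676 [-0.21031813 -0.25440159 -1.02898109]
```

View pics/w6.png

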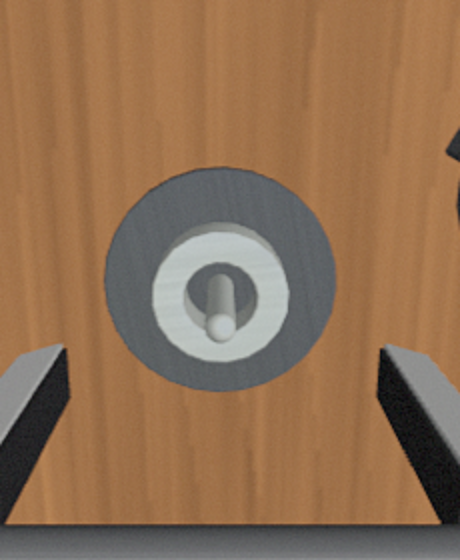

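View pics/s6.png

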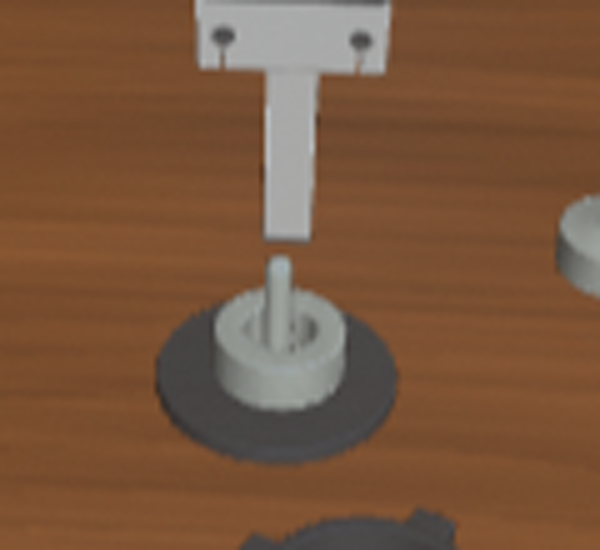

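The wide ring is seated flat and round the spindle. Next is the narrow ring at about (0.464, -0.213).

Request:
drive_tool --increments '[[[0,0,0],[-7,15,0],1],[[0,0,0],[-16,36,0],1],[[0,0,0],[-16,36,0],1],[[0,0,0],[-16,36,0],1],[[0,0,0],[-16,36,0],1],[[0,0,0],[-16,36,0],1],[[0,0,0],[-16,36,0],1],[[0,0,0],[-14,34,0],1],[[0,0,0],[-6,16,20],1],[[0,0,0],[0,0,30],1],[[0,0,0],[0,0,25],1],[[0,0,0],[0,0,0],1],[[0,0,0],[0,0,0],1]]'

```text
time_s: 12.98
ee_pos: [0.4635, -0.2134, 0.0582]
eef_rot: [3.141, -0.0, -0.001]
force: [-0.3, -0.5, 0.2]
grip_width: 0.0941
```

```bash
python3 - <<'E'
from h import *
o=ctrl.get_obs();print(o['time_s'],o['ee_pos'],o['eef_rot'],o['grip_width'],o['force'])
c=ctrl.calibration('wrist')
im=ctrl.camera('wrist')[:,:,::-1].copy()
cv2.imwrite('pics/w7.png',im); print(proj(c,(.464,-.213,.024)),cast(c,262,230,.024))
E
```

```text
12.975 [ 0.46350595 -0.21338262  0.05816353] [ 3.14130731e+00 -4.49475558e-04 -9.95339560e-04] 0.09412583809113688 [-0.29963852 -0.52160375  0.21665256]
[260.20365065 226.23472179] [ 0.46518456 -0.21567933  0.024     ]
```

View pics/w7.png

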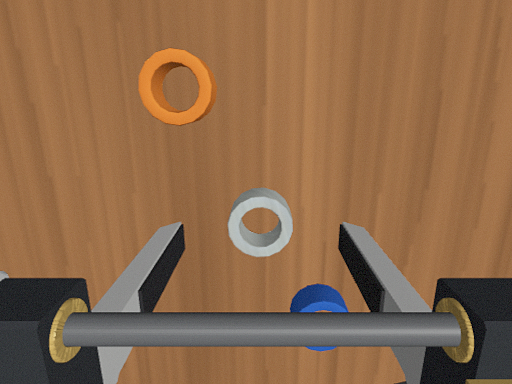

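The narrow steel ring is between the jaws at (260,225), with blue and orange clear of the fingers.

Request:
drive_tool --increments '[[[0,0,0],[0,0,15],1],[[0,0,0],[0,0,15],1],[[0,0,0],[0,0,6],1],[[0,0,0],[0,0,0],1],[[0,0,0],[0,0,0],0],[[0,0,0],[0,0,0],0],[[0,0,0],[0,0,0],0],[[0,0,0],[0,0,0],0],[[0,0,0],[0,0,0],0],[[0,0,0],[0,0,0],0],[[0,0,0],[0,0,0],0]]'

```text
time_s: 14.4
ee_pos: [0.4635, -0.213, 0.0215]
eef_rot: [-3.142, 0.0, -0.001]
force: [-1.1, 0.2, 1.0]
grip_width: 0.0435
```

Request:
drive_tool --increments '[[[0,0,0],[0,0,-10],0],[[0,0,0],[0,0,-25],0],[[0,0,0],[0,0,-30],0],[[0,0,0],[0,0,-30],0],[[0,0,0],[0,0,-10],0],[[0,0,0],[7,-15,0],0],[[0,0,0],[16,-35,0],0],[[0,0,0],[16,-36,0],0],[[0,0,0],[16,-36,0],0],[[0,0,0],[16,-36,0],0],[[0,0,0],[16,-36,0],0],[[0,0,0],[16,-35,0],0],[[0,0,0],[14,-34,0],0],[[0,0,0],[6,-15,0],0],[[0,0,0],[0,0,0],0],[[0,0,0],[0,0,20],0],[[0,0,0],[0,0,3],0],[[0,0,0],[0,0,0],0]]'

```text
time_s: 16.65
ee_pos: [0.5866, 0.0642, 0.1036]
eef_rot: [3.141, 0.0, -0.002]
force: [-0.3, -0.3, -1.0]
grip_width: 0.0432
```

```bash
python3 - <<'E'
from h import *
o=ctrl.get_obs();print(o['time_s'],o['ee_pos'],o['grip_width'],o['force'])
c=ctrl.calibration('wrist')
im=ctrl.camera('wrist')[:,:,::-1].copy()
cv2.imwrite('pics/w8.png',cv2.resize(im[100:330,150:380],None,fx=2.5,fy=2.5))
for z in (.01,.034,.072,.08,.104):print(z,(proj(c,(.5866,.0660,z))-[150,100])*2.5)
E
```

```text
16.65 [0.58664153 0.06420381 0.10362007] 0.04321950487722554 [-0.34240489 -0.2819296  -1.03642183]
0.01 [274.38285727 244.2178656 ]
0.034 [274.07902094 267.28963852]
0.072 [273.45983042 314.30779288]
0.08 [273.30063926 326.39595385]
0.104 [272.73998815 368.96892468]
```

View pics/w8.png

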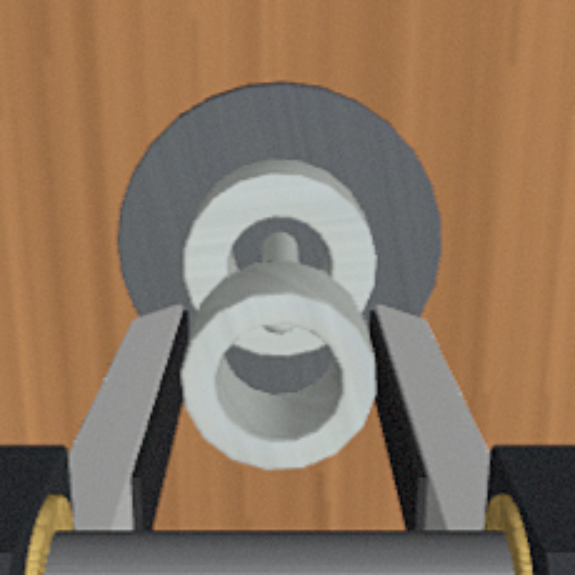

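The narrow ring, at (279,381), needs about 3 mm more in +y. I'll shift it, lower it over the tip and check.

Request:
drive_tool --increments '[[[0,0,0],[0,-3.5,0],0],[[0,0,0],[0,0,5],0],[[0,0,0],[0,0,10],0],[[0,0,0],[0,0,10],0],[[0,0,0],[0,0,5],0],[[0,0,0],[0,0,0],0]]'

```text
time_s: 17.45
ee_pos: [0.5866, 0.0683, 0.0729]
eef_rot: [3.142, 0.001, -0.001]
force: [-0.1, 0.6, -1.2]
grip_width: 0.0436
```

```bash
python3 - <<'E'
from h import *
o=ctrl.get_obs();print(o['time_s'],o['ee_pos'],o['grip_width'],o['force'])
im=ctrl.camera('wrist')[:,:,::-1].copy()
cv2.imwrite('pics/w9.png',cv2.resize(im[100:330,150:380],None,fx=2.5,fy=2.5))
E
```

```text
17.45 [0.58656695 0.06833147 0.07291561] 0.04356518559643164 [-0.14912887  0.61991212 -1.1939205 ]
```

View pics/w9.png

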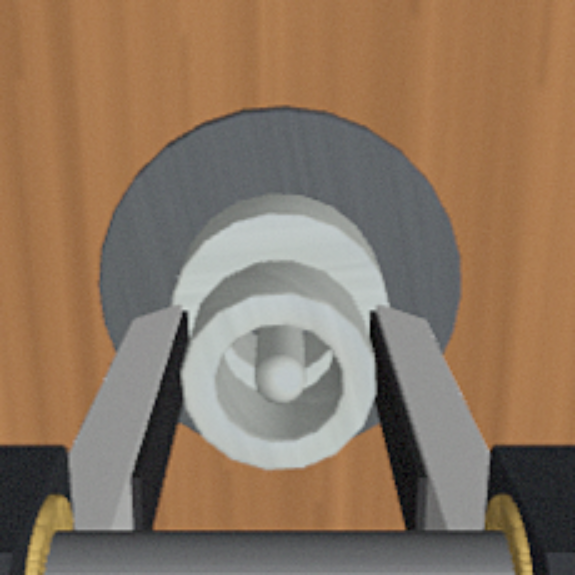

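The tip is centred in the narrow bore at (281,378). I'll lower the remaining ~17 mm to contact.

Request:
drive_tool --increments '[[[0,0,0],[0,0,5],0],[[0,0,0],[0,0,5],0],[[0,0,0],[0,0,4],0],[[0,0,0],[0,0,2],0],[[0,0,0],[0,0,0.7],0],[[0,0,0],[0,0,0],0]]'

```text
time_s: 18.25
ee_pos: [0.5868, 0.0684, 0.0568]
eef_rot: [3.142, -0.0, -0.001]
force: [-0.9, -0.9, -1.5]
grip_width: 0.0431
```

Request:
drive_tool --increments '[[[0,0,0],[0,0,0.7],0],[[0,0,0],[0,0,0.6],0],[[0,0,0],[0,0,0],0]]'

```text
time_s: 18.62
ee_pos: [0.5868, 0.0684, 0.0555]
eef_rot: [-3.142, -0.0, -0.001]
force: [0.4, -0.0, -0.5]
grip_width: 0.0437
```

Request:
drive_tool --increments '[[[0,0,0],[0,0,0.5],0],[[0,0,0],[0,0,0],0],[[0,0,0],[0,0,0],1],[[0,0,0],[0,0,0],1],[[0,0,0],[0,0,0],1],[[0,0,0],[0,0,0],1],[[0,0,0],[0,0,-20],1],[[0,0,0],[0,0,-30],1],[[0,0,0],[0,0,-30],1],[[0,0,0],[0,0,-30],1],[[0,0,0],[0,0,0],1],[[0,0,0],[0,0,0],1]]'

```text
time_s: 20.12
ee_pos: [0.5864, 0.0683, 0.1639]
eef_rot: [3.142, 0.001, -0.001]
force: [0.4, -1.1, -0.9]
grip_width: 0.094
```

```bash
python3 - <<'E'
from h import *
o=ctrl.get_obs();print(o['time_s'],o['ee_pos'],o['grip_width'],o['force'])
im=ctrl.camera('wrist')[:,:,::-1].copy()
cv2.imwrite('pics/w10.png',cv2.resize(im[50:330,150:380],None,fx=2,fy=2))
s=ctrl.camera('scene')[:,:,::-1].copy();c=ctrl.calibration('scene')
cv2.imwrite('pics/s10.png',cv2.resize(s[150:260,220:340],None,fx=5,fy=5,interpolation=cv2.INTER_CUBIC))
for z in (.01,.034,.058,.072):print(z,(proj(c,(.5868,.065,z))-[220,150])*5)
E
```

```text
20.125 [0.58636631 0.06834996 0.16386335] 0.09395964062021574 [ 0.44727217 -1.09035528 -0.90228332]
0.01 [278.30862863 365.51086525]
0.034 [279.53427637 324.102373  ]
0.058 [280.80047696 281.32380316]
0.072 [281.55862966 255.70962425]
```

View pics/w10.png

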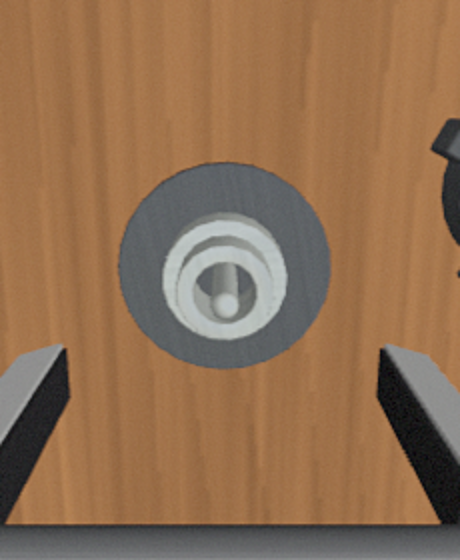

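View pics/s10.png

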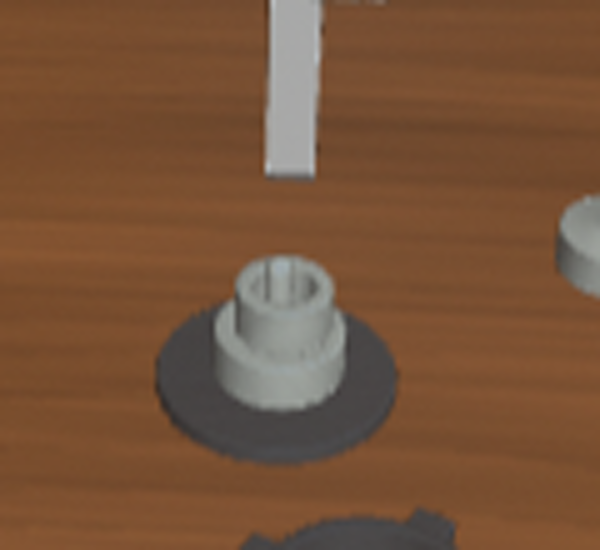

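Both rings are stacked flat and centred on the spindle, and the gripper is clear and open. The narrow ring's top is at about (284,284) in the scene crop, against (281,281) expected when seated.

```bash
python3 -c "
from station import ctrl
print(ctrl.hand_in())"
```

```text
the job is handed in; nothing more can be done
None
```

I lowered the wide ring down the spindle onto the stand's base, then the narrow ring onto the wide one. I let go of both and handed the job in at about 20 s of the 54 s allowed. Hand-in gives no verdict, so the result rests on my own checks.

- **Last pictures:** the wrist and scene views show both rings level and round the spindle. The narrow ring's top is within about 1 scene pixel of where it should be when seated. The gripper is open and about 10 cm above the stack.
- **Disagreement:** both rings sat about 3–4 mm short in y when I first brought them over the spindle. I shifted each one by eye from the wrist camera before lowering it all the way.
- **Contact not felt:** the force reading showed no clear contact when either ring touched down. I judged seating from tool height and the pictures, so each ring may have settled by a fraction of a millimetre when released.

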